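# Pop the battery pack out of its charger and catch it

### The job

Release the charged battery pack from the spring charger on the beech board: press the charger's release key down with one fingertip and have the other finger, standing a little way in front of the pack, stop it as the spring shoots it out, within about its first two centimetres of travel, before it slides away. Do it with the fingers only, without gripping or lifting the pack, and leave the other things on the board where they are. Finish while holding: one finger keeping the key down, the popped pack pressing against the other.

Things in the scene. Friction and masses are not known exactly. Their poses are not given: they have to be found in the camera images.
- charger: Grey battery charger fixed to the board, flat deck 26 mm high, x -70 to 80, y -49 to 49 mm; origin under it, on the board's top (30 mm over the robot's base plane). The pack's bay runs along x at y = -13 and opens to its -x, where the pack is ejected. Rear housing with spring pusher: x 46 to 80, top z 52. Bay side walls: 6 mm thick, top z 38, from x = 46 to -24.
- apron (a point): Point on the charger's deck at (-45, -13, 26) mm in its frame, axes as the charger's: on the bay's line, 23 mm ahead of the latched pack's front face. The open apron (x -70 to -24), over which the pack comes out, is clear here but for the latch nose. A finger standing here, tip 6 to 12 mm above the deck, stops the pack.
- latch_nose (a point): Middle of the top of the latch nose, a bar 8 (x) x 20 (y) mm that is one piece with the key and stands 5.5 mm above the deck right before the pack's front face, at (-26, -13, 31.5) mm in the charger's frame. It sinks with the key and lets the pack go when level with the deck.
- pack: Black battery pack, block 62 (x) x 44 (y) x 22 (z) mm, grey plate on top, 0.12 kg, loose in the bay, a sprung pusher behind it (4 N, 2.2 N after its 30 mm stroke). Origin under its middle, axes as the charger's. Latched: at (9, -13, 26) mm in the charger's frame, front face x = -22, top z 48. Let go, it shoots out to the charger's -x and, unless stopped, off the charger.
- release_key: Black ribbed key on the apron's +y side, pad 28 (x) x 24 (y) mm. Origin: middle of the pad's top, axes as the charger's; up, at (-45, 33, 42) mm in the charger's frame, 16 mm above the deck, 46 mm beside the bay's line. Goes straight down 10 mm to a stop (6 mm above the deck): spring 2 N at the top, 4 N at the bottom, plus up to 3 N latch friction until it frees the pack 5 mm down.
- carousel: Round steel bit carousel fixed to the board, 104 mm across; origin under its middle; 80 mm tall with its grip knob. Leave alone.
- tall_bit (a point): Tip of the tallest bit, 37 mm from the axis of the carousel's turning part, 71 mm above the board: tells how it is turned. Leave it unturned.
- nut_driver: Red-handled nut driver lying on the board, 227 mm long, hexagonal handle 30 mm across to its -x, shaft to +x; origin under it, at the front end of the handle. Leave alone.
- tumbler: Glass tumbler, 72 mm across, 95 mm tall, full of wooden pegs reaching 115 mm; origin under its middle. Leave alone.
- knob: Off-white ceramic furniture knob standing on its foot, 34 mm across, 30 mm tall; origin under its middle. Leave alone.
Not all that is in view belongs to the job. There is more than one size of the pack; the one meant has the size given above.

How it is judged:
On the way, in this order (a step that is already met when the one before it is completed fails the run):
1. the release key is pressed at least 2 mm down by a finger, the pack still latched (z of release_key in the frame of charger below 0.04 m and contact force between the fingers and release_key above 0.5 N and x of pack in the frame of charger above 0.0075 m).
2. the pack has popped out and is stopped by a finger, 2.5 to 28 mm out of its latched place (x of pack in the frame of charger between -0.019 and 0.0065 m and contact force between the fingers and pack above 0.5 N), for 0.2 s.
At the end, for the whole second after the job is handed in: The pack stands still, flat on the charger's deck (tilt under 0.12 rad, raised under 6 mm), 2.5 to 28 mm out of its latched place and pressing on a finger with more than 0.5 N, while a finger keeps the release key at least 5 mm down (more than 0.5 N on it) (all of step 2 and z of release_key in the frame of charger below 0.037 m and contact force between the fingers and release_key above 0.5 N and linear speed of pack below 0.01 m/s and angle between pack's own z axis and vertical below 0.12 rad and height (world z) of pack below 0.062 m); the arm keeps its last pose, push and grip.
It fails at once if the pack slid away (more than 35 mm out of its latched place) (x of pack in the frame of charger below -0.026 m).
It fails at once if the pack was lifted (10 mm or more) or tipped (height (world z) of pack above 0.066 m or angle between pack's own z axis and vertical above 0.35 rad).
It fails at once if the carousel was turned (its tall bit moved over 10 mm) (distance of tall_bit from where it was at the start of the episode above 0.01 m).
It fails at once if a bystander was moved over 15 mm (distance of any of nut_driver, tumbler, knob from where it was at the start of the episode above 0.015 m).
It also fails if it takes over 32 s, if anything falls off the work surface, if the arm or the gripper's body presses on something with over 40 N, if the wrist force passes 120 N, or if a joint passes its speed limit or range.

### The arm

A 6-joint arm with a two-finger parallel gripper is mounted at the origin on the work surface. World frame = base frame: x ahead of the robot, y to its left, z up, the work surface at z = 0. Lengths are in m, angles in rad, forces in N, time in s.
With the tool pointing down it reaches from about 0.4 to 0.825 m from the base axis. Payload 7 kg.
Tool frame: the origin (TCP) lies on the centre line of the jaws, within the pads' length; the fingertips stand r.nose_length ahead of it and the grasp point (between the pads) lies 11 mm behind it (r.nose_length is the distance from the TCP to the fingertips, in m); z points along the fingers, y is the line along which they close (so a half turn about z gives the same grasp; the last joint's range is limited). The gripper opens to 85 mm and grips with 20 to 120 N. Pads are 22 mm wide; open, the fingers measure 114 mm over their backs; the gripper's body (76 mm by 85 mm) begins 54 mm behind the grasp point. The pads swing forward as they close: fully open they stand 13 mm farther back than shut.
Start: joints at [-0.878, 0.359, 0.012, 0, -1.224, -0.288], TCP at [0.266, -0.62, 0.203] pointing down, gripper open.
Joint ranges: [-3.07, 3.07], [-1.43, 2.12], [-1.02, 1.25], [-3.03, 1.67], [-3.05, -0], [-3.03, 3.03]. Speed limits (rad/s): [2.39, 2.39, 3.01, 3.14, 3.14, 3.14].

### API

Orientations are given as a rotation vector (axis times angle).
In Python, from workcell import r, viewer, workorder gives the robot as it stands. The module is installed in compiled form; this text tells all that it offers.
- The arm moves only by the tool jog_arm, never from a script. Its argument "moves" is a list of rows, each a list of 7 numbers: the shift along the tool's x, y, z in units of 250 mm (1.0 is 250 mm), then the turn, a rotation vector about the tool's x, y, z in units of 360 degrees (1.0 is 360 degrees), then the closure, from -1 (fully open) to 1 (shut). A call has 1 to 20 rows; each row shifts and turns the commanded pose from where the row before left it, along the tool's axes as they then stand; what a row does not reach is not made up. A row lasts 1/8 s, in which the tool goes at most 62.5 mm and 10.7 degrees, less where a joint would pass 70% of its speed; a pose out of reach is approached as far as the arm can. A call with a number of a shift or a turn outside -1 to 1 is refused whole. A call with a gripper value outside its range is refused whole. The fingers move at their own pace and stop on an object; "grip_force" is the grip in N (left out, the last holds). Time passes only in rows, so rows that do not move let the fingers close. It gives the time, the measured TCP pose, the force, the opening and the grip force at its end, in the units of the state.
- r.get_obs(): the state, without advancing time (a new reading comes with each control period).
- viewer.capture(name): name is "scene" or "top" or "wrist"; returns a dict with "pixels" (420x560x3 uint8, red, green, blue), "fx", "fy", "cx", "cy" (pixels), "R" (3x3) and "t" (3): a world point X has camera coordinates R X + t. Camera axes: x right, y down, z forward; pixel columns grow to the right and rows downward; lengths in m; the calibration is good to about 2 mm. A picture is of the moment at which its call begins. There is no depth.
- workorder.job_done(): hands the job in; it is judged then, once.
The state is a dict: "t": time; "joint_positions": joint angles; "qd": joint speeds; "joint_torque": joint torques, N m; "position": TCP position; "tcp_rot": TCP orientation; "force": force on the tool from outside, world axes, zero at the start; "ft_torque": the same for the moment, N m; "gripper_width": opening from 0.0 (shut) to 1.0 (fully open); "gripper_force": force on a finger pad.
Only numpy, scipy, OpenCV 4.12 (cv2) and the standard library are available. Lean on these libraries where they do the work, as an engineer would, in place of code of your own. Each camera call takes 0.05 s, during which the arm holds its last target. There are 200 camera calls.

## Working session

There is one attempt and no reset: what is moved stays moved. The work goes in short steps, Python scripts to look and compute and a tool call to move; the robot and the scene stay as the last step left them, time stands still between calls to the robot, and variables do not carry over. Pictures are saved under pics/ and viewed, at most 10 in all, crops included, and the job is handed in when it is done.

Besides the shell and the picture viewer there is one more tool, called as name([rows], argument=value, ...), one row to a line, values as JSON. jog_arm: Moves the arm, as the interface text tells. Its arguments: {"type":"object","properties":{"moves":{"type":"array"},"grip_force":{"type":"number"}},"required":["moves"]}

```bash
mkdir -p pics
python3 - <<'E'
from workcell import r, viewer, workorder
import cv2,pickle
d={}
for n in("scene","top","wrist"):
    c=viewer.capture(n); d[n]=c; cv2.imwrite(f"pics/{n}.png",c["pixels"][:,:,::-1])
    print(n,c["fx"],c["cx"],c["cy"],c["R"].round(3).tolist(),c["t"].round(3).tolist())
pickle.dump(d,open("cap.pkl","wb"))
print(r.get_obs(),r.nose_length)
E
```

```text
scene 417.8783333122214 281.6558403747773 207.93459279968093 [[0.403, 0.915, 0.012], [0.561, -0.237, -0.793], [-0.723, 0.326, -0.609]] [-0.145, -0.212, 1.506]
top 546.7953820597012 281.269662111279 209.7842255302988 [[0.027, -1.0, 0.002], [-0.99, -0.027, -0.139], [0.14, 0.001, -0.99]] [-0.106, 0.512, 1.444]
wrist 314.5751707415897 282.950755000321 213.97756394663375 [[-0.392, 0.92, 0.001], [0.875, 0.373, 0.307], [0.282, 0.121, -0.952]] [0.674, -0.04, 0.38]
{'t': 0.15, 'joint_positions': array([-8.77874160e-01,  3.59214033e-01,  1.12779152e-02, -2.37276879e-04,
       -1.22410116e+00, -2.88087577e-01]), 'qd': array([-0.00021083, -0.00080314,  0.00323737,  0.00270798, -0.00175551,
       -0.00033743]), 'joint_torque': array([-2.07934587e-03, -5.83876634e+01,  2.93650031e+01,  6.94047108e+00,
       -4.29315885e-03,  1.07129426e-05]), 'position': array([ 0.26566429, -0.62009258,  0.20199118]), 'tcp_rot': array([ 6.31376730e-01, -3.07709733e+00, -1.88430904e-03]), 'force': array([ 0.56168642, -0.47928419,  0.36155989]), 'ft_torque': array([ 0.00097228, -0.01182518, -0.026801  ]), 'gripper_force': 0.0, 'gripper_width': 0.9980406870824307} 0.008
```

View pics/scene.png

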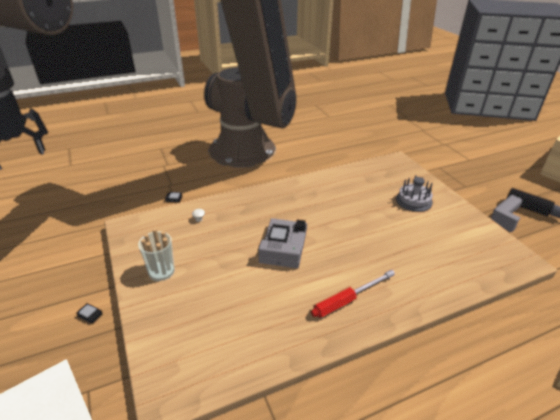

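View pics/top.png

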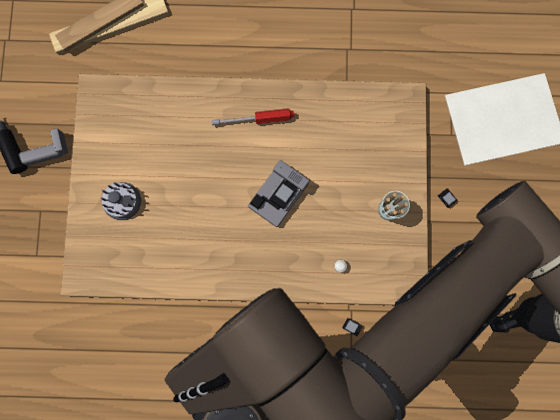

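The scene view shows the charger at about (283,243). The top view shows it at (280,193), with its key at the lower-left end near (256,200). I'll enlarge the top view.

Run:
```python
import cv2
a=cv2.imread("pics/top.png")[150:235,235:325]; b=cv2.imread("pics/scene.png")[210:275,250:315]
a=cv2.resize(a,None,fx=6,fy=6,interpolation=cv2.INTER_CUBIC)
cv2.imwrite("pics/c1.png",a)
```

```text
(no output)
```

View pics/c1.png

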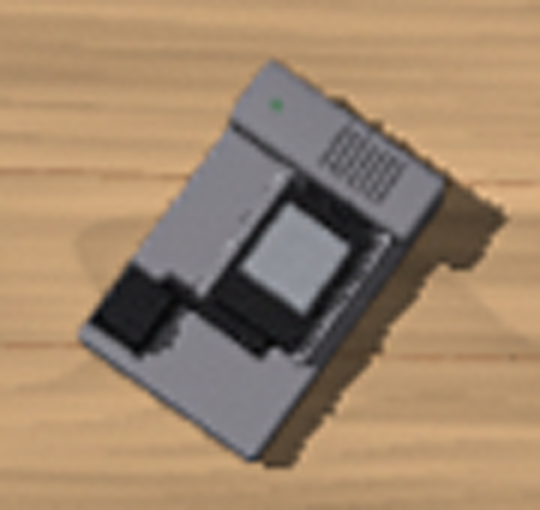

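```bash
cat > h.py <<'E'
import numpy as np
from scipy.optimize import least_squares
from scipy.spatial.transform import Rotation as Ro
def ray(c,uv,z):
    R=np.array(c["R"]);t=np.array(c["t"]);o=-R.T@t
    d=R.T@np.array([(uv[0]-c["cx"])/c["fx"],(uv[1]-c["cy"])/c["fy"],1]);return (o+d*(z-o[2])/d[2])[:2]
def fit(L,W):
    L=np.array(L);W=np.array(W);a=L-L.mean(0);b=W-W.mean(0)
    th=np.arctan2((a[:,0]*b[:,1]-a[:,1]*b[:,0]).sum(),(a*b).sum())
    M=np.array([[np.cos(th),-np.sin(th)],[np.sin(th),np.cos(th)]]);o=W.mean(0)-M@L.mean(0)
    print("th",th,"o",o,"resid mm",((L@M.T+o-W)*1e3).round(1).tolist());return th,o,M
E
python3 - <<'E'
from h import *
import pickle
c=pickle.load(open("cap.pkl","rb"))["top"]
P=[((78,333),-70,49,.056),((257,460),-70,-49,.056),((270,60),80,49,.082),((443,183),80,-49,.082)]
L=[(p[1]/1e3,p[2]/1e3) for p in P];W=[ray(c,(235+p[0][0]/6-.4,150+p[0][1]/6-.4),p[3]) for p in P]
th,o,M=fit(L,W)
for n,p in (("mid",(-.045,.010)),("key",(-.045,.033)),("apron",(-.045,-.013))): print(n,M@p+o)
k=ray(c,(235+297/6-.4,150+259/6-.4),.078); print("plate centre local",M.T@(k-o))
from workcell import r
q=r.get_obs(); Rt=Ro.from_rotvec(q["tcp_rot"]).as_matrix(); print(Rt.round(3))
for s in(1,-1):
    y=np.append(M[:,1]*s,0);z=np.array([0,0,-1.]);x=np.cross(y,z);T=np.stack([x,y,z],1)
    print(s,"tool x world",x,"turn tool rotvec/360", Ro.from_matrix(Rt.T@T).as_rotvec()/2/np.pi)
    print("shift/250 to mid 150mm", Rt.T@(np.append(M@(-.045,.010)+o,.15)-q["position"])/.25)
E
```

```text
th -0.5890157419449519 o [ 0.55136416 -0.08026748] resid mm [[-1.8, 1.5], [-1.6, 1.3], [2.3, 0.5], [1.1, -3.3]]
mid [ 0.51950263 -0.04695317]
key [ 0.53228012 -0.02782895]
apron [ 0.50672514 -0.06607739]
plate centre local [ 0.01288287 -0.01361488]
[[-0.919 -0.394 -0.001]
 [-0.394  0.919  0.001]
 [ 0.     0.001 -1.   ]]
1 tool x world [-0.83148788  0.55554289  0.        ] turn tool rotvec/360 [ 1.71790993e-04 -1.19334105e-04  1.58163317e-01]
shift/250 to mid 150mm [-1.83613312  1.7072172   0.20984967]
-1 tool x world [ 0.83148788 -0.55554289  0.        ] turn tool rotvec/360 [ 1.39858377e-04  2.01337325e-04 -3.41836607e-01]
shift/250 to mid 150mm [-1.83613312  1.7072172   0.20984967]
```

jog_arm([
  [-0.153,0.142,0,0,0,0,0.15],
  [-0.153,0.142,0,0,0,0,0.15],
  [-0.153,0.142,0,0,0,0,0.15],
  [-0.153,0.142,0,0,0,0,0.15],
  [-0.153,0.142,0,0,0,0,0.15],
  [-0.153,0.142,0,0,0,0,0.15],
  [-0.153,0.142,0,0,0,0,0.15],
  [-0.153,0.142,0,0,0,0,0.15],
  [-0.153,0.142,0,0,0,0,0.15],
  [-0.153,0.142,0,0,0,0,0.15],
  [-0.153,0.142,0,0,0,0,0.15],
  [-0.153,0.142,0,0,0,0,0.15],
  [0,0,0,0,0,0.0264,0.15],
  [0,0,0,0,0,0.0264,0.15],
  [0,0,0,0,0,0.0264,0.15],
  [0,0,0,0,0,0.0264,0.15],
  [0,0,0,0,0,0.0264,0.15],
  [0,0,0,0,0,0.0264,0.15],
  [0,0,0,0,0,0,0.15],
])

```text
t: 2.52
position: [0.5198, -0.0481, 0.2026]
tcp_rot: [-0.912, -3.006, 0.0]
force: [-0.6, -0.1, 0.4]
gripper_width: 0.419
gripper_force: 0.0
```

Run:
```python
from workcell import r, viewer
import cv2,pickle
c=viewer.capture("wrist"); pickle.dump(c,open("w.pkl","wb")); cv2.imwrite("pics/w1.png",c["pixels"][:,:,::-1])
q=r.get_obs();print(q["t"],q["position"],q["tcp_rot"],q["gripper_width"])
```

```text
2.575 [ 0.51979329 -0.04810489  0.20257322] [-9.08573360e-01 -3.00703886e+00  1.54897769e-04] 0.4264065743643092
```

View pics/w1.png

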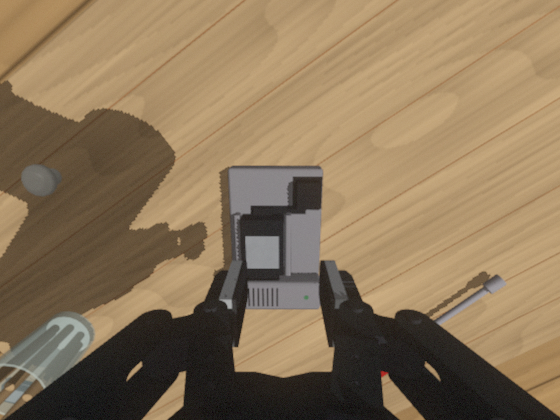

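The wrist view shows the charger square to the tool. The deck's front edge is at row 168, columns 230–321. The key is at about (308,193) and the plate at about (262,252). I'll enlarge it to get the corners.

Run:
```python
import cv2
a=cv2.imread("pics/w1.png")[155:255,220:335]
cv2.imwrite("pics/c2.png",cv2.resize(a,None,fx=6,fy=6,interpolation=cv2.INTER_CUBIC))
```

```text
(no output)
```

View pics/c2.png

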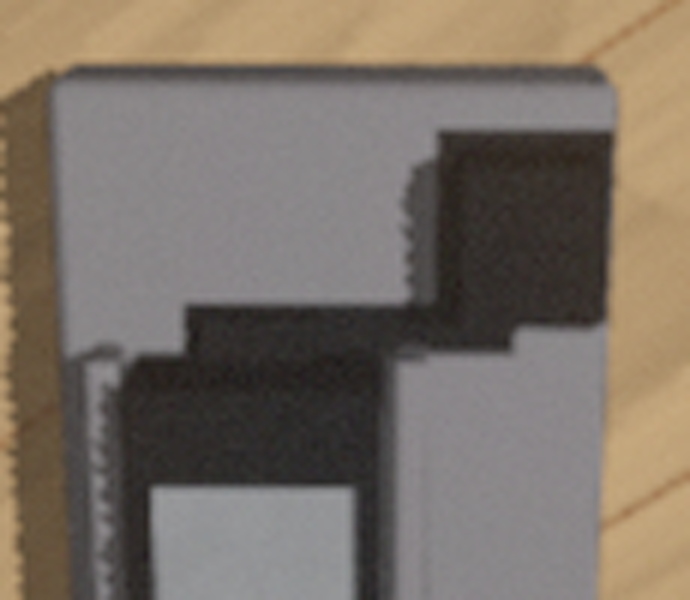

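Run:
```python
from h import *
import pickle
c=pickle.load(open("w.pkl","rb"))
from workcell import r
q=r.get_obs();T=Ro.from_rotvec(q["tcp_rot"]).as_matrix();p=q["position"]
print("cam",-np.array(c["R"]).T@c["t"], T.round(3).tolist())
for n,uv,z in(("deckFL(-70,-49)",(53,85),.056),("deckFR(-70,49)",(617,85),.056),("keyBL topL(-59,21)",(438,132),.072),("keytopR(-59,45)",(612,132),.072),("keybotR(-31,45)",(606,326),.072),
 ("noseL(-30,-23)",(187,308),.0615),("plateL(?,~-31)",(150,486),.078),("plateR",(357,486),.078),("packFL(-22,-35)",(125,365),.078),("packFR(-22,9)",(383,365),.078)):
    w=ray(c,(220+uv[0]/6-.4,155+uv[1]/6-.4),z)
    print(n,"world",w.round(4),"tool-rel x,y mm",((T.T@np.append(w-p[:2],0))[:2]*1e3).round(1))
```

```text
cam [ 0.45384456 -0.00456818  0.37370814] [[-0.833, 0.554, -0.0], [0.554, 0.833, -0.0], [0.0, -0.0, -1.0]]
deckFL(-70,-49) world [ 0.4681 -0.0807] tool-rel x,y mm [ 25.  -55.7]
deckFR(-70,49) world [ 0.5212 -0.0015] tool-rel x,y mm [24.6 39.6]
keyBL topL(-59,21) world [ 0.5082 -0.0297] tool-rel x,y mm [19.8  8.9]
keytopR(-59,45) world [ 0.5239 -0.0064] tool-rel x,y mm [19.7 37. ]
keybotR(-31,45) world [ 0.5513 -0.0244] tool-rel x,y mm [-13.1  37.1]
noseL(-30,-23) world [ 0.5117 -0.0834] tool-rel x,y mm [-12.8 -33.9]
plateL(?,~-31) world [ 0.5305 -0.1026] tool-rel x,y mm [-39.1 -39.4]
plateR world [ 0.5499 -0.0737] tool-rel x,y mm [-39.3  -4.6]
packFL(-22,-35) world [ 0.5109 -0.0934] tool-rel x,y mm [-17.7 -42.7]
packFR(-22,9) world [ 0.5346 -0.0581] tool-rel x,y mm [-17.8  -0.1]
```

jog_arm([
  [0.012,0.006,0.058,0,0,0,0.15],
  [0,0,0.058,0,0,0,0.15],
  [0,0,0.058,0,0,0,0.15],
  [0,0,0.058,0,0,0,0.15],
  [0,0,0.058,0,0,0,0.15],
  [0,0,0.058,0,0,0,0.15],
  [0,0,0.058,0,0,0,0.15],
  [0,0,0.05,0,0,0,0.15],
  [0,0,0,0,0,0,0.15],
])

```text
t: 3.7
position: [0.5176, -0.0454, 0.0876]
tcp_rot: [-0.914, -3.004, 0.002]
force: [0.6, -0.3, 0.3]
gripper_width: 0.423
gripper_force: 0.0
```

Run:
```python
from workcell import r, viewer
import cv2,pickle
c=viewer.capture("wrist"); pickle.dump(c,open("w2.pkl","wb")); cv2.imwrite("pics/w2.png",cv2.resize(c["pixels"][120:420,130:430,::-1],None,fx=2,fy=2,interpolation=cv2.INTER_CUBIC))
q=r.get_obs();print(q["t"],q["position"],q["tcp_rot"],q["gripper_width"],q["force"])
```

```text
3.75 [ 0.51814919 -0.04527898  0.08834957] [-9.13730521e-01 -3.00509078e+00  8.97132360e-04] 0.4196716022454617 [-0.1490949  -0.10907942  0.87685532]
```

View pics/w2.png

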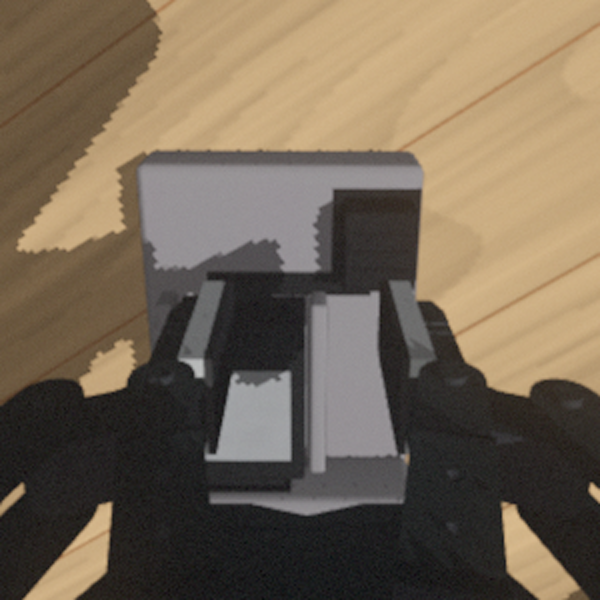

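The light pad strips have their tips at crop (215,283) and (400,283). They look wider apart than I assumed, so I'll check by casting rays.

Run:
```python
from h import *
import pickle
c=pickle.load(open("w2.pkl","rb"))
from workcell import r
q=r.get_obs();T=Ro.from_rotvec(q["tcp_rot"]).as_matrix();p=q["position"]
rel=lambda uv,z:((T.T@np.append(ray(c,(130+uv[0]/2-.25,120+uv[1]/2-.25),z)-p[:2],0))[:2]*1e3).round(1)
for n,uv in(("Ltip in",(225,283)),("Ltip out",(205,283)),("Rtip in",(390,283)),("Rtip out",(412,283))):
    print(n,[(z,rel(uv,z).tolist()) for z in(.08,.09,.1)])
for n,uv,z in(("deckFL",(140,165),.056),("deckFR",(423,165),.056),("keyR front top",(419,208),.072),("keyL front top",(345,208),.072),("noseL",(207,272),.0615),("housing rearL",(209,490),.082),("housing R",(405,500),.082),("hfrontR",(407,457),.082)):
    print(n,rel(uv,z))
print("cam tool-rel",T.T@(-np.array(c["R"]).T@c["t"]-p))
```

```text
Ltip in [(0.08, [-9.4, -26.5]), (0.09, [-4.4, -25.0]), (0.1, [0.6, -23.6])]
Ltip out [(0.08, [-9.3, -32.8]), (0.09, [-4.4, -31.0]), (0.1, [0.6, -29.2])]
Rtip in [(0.08, [-9.4, 25.3]), (0.09, [-4.4, 23.8]), (0.1, [0.5, 22.4])]
Rtip out [(0.08, [-9.4, 32.2]), (0.09, [-4.5, 30.4]), (0.1, [0.5, 28.5])]
deckFL [ 22.4 -56.6]
deckFR [22.3 38.1]
keyR front top [12.7 34.6]
keyL front top [12.7 11.2]
noseL [-14.3 -35.2]
housing rearL [-88.1 -35.1]
housing R [-92.5  33.5]
hfrontR [-74.1  33.4]
cam tool-rel [ 0.07930954 -0.00070367 -0.17045859]
```

Run:
```python
from h import *
from workcell import r, viewer
import cv2,pickle
c=viewer.capture("scene"); pickle.dump(c,open("s2.pkl","wb"))
q=r.get_obs();T=Ro.from_rotvec(q["tcp_rot"]).as_matrix();p=q["position"]
K=np.array([[c["fx"],0,c["cx"]],[0,c["fy"],c["cy"]],[0,0,1]])
img=cv2.resize(c["pixels"][190:270,230:330,::-1],None,fx=7,fy=7,interpolation=cv2.INTER_CUBIC)
def pr(rel):
    v=K@(c["R"]@(T@np.array(rel)+p)+c["t"]);return (v[:2]/v[2]).round(1)
for rel in((0,0,0),(0,0,.008),(0,.018,.008),(0,-.018,.008),(0,.018,-.03),(0,-.018,-.03)):
    u=pr(rel);print(rel,u,((u-[230,190])*7).round())
cv2.imwrite("pics/s2.png",img)
```

```text
(0, 0, 0) [290.8 215.4] [426. 178.]
(0, 0, 0.008) [290.8 217.8] [426. 195.]
(0, 0.018, 0.008) [297.7 218.7] [474. 201.]
(0, -0.018, 0.008) [283.8 217. ] [377. 189.]
(0, 0.018, -0.03) [298.3 206.8] [478. 118.]
(0, -0.018, -0.03) [284.  205.2] [378. 106.]
```

View pics/s2.png

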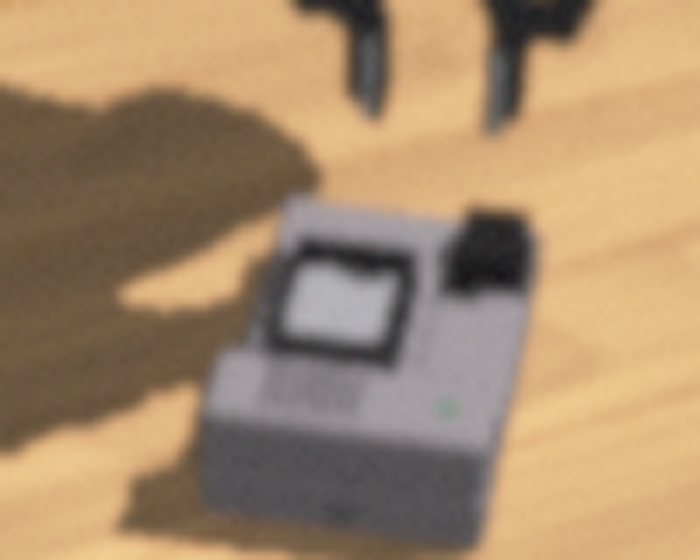

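The scene view shows the tips at crop (373,118) and (495,130). That is about 30 mm above where the nominal nose length puts them, and the wrist rays agree: tip z is about 0.12, with the tips 46 mm apart. In x and y they sit over the key and the apron. I'll go down in stages and feel for contact, which I expect near TCP z 0.042.

jog_arm([
  [0,0,0.04,0,0,0,0.15],
  [0,0,0.04,0,0,0,0.15],
  [0,0,0.04,0,0,0,0.15],
  [0,0,0,0,0,0,0.15],
  [0,0,0,0,0,0,0.15],
])

```text
t: 4.42
position: [0.5184, -0.0452, 0.0587]
tcp_rot: [-0.914, -3.006, 0.0]
force: [0.3, -0.4, -0.4]
gripper_width: 0.425
gripper_force: 0.0
```

Run:
```python
from h import *
from workcell import r, viewer
import cv2
c=viewer.capture("scene");w=viewer.capture("wrist")
a=cv2.resize(c["pixels"][190:260,230:330,::-1],None,fx=6,fy=6,interpolation=cv2.INTER_CUBIC)[:,60:440]
b=w["pixels"][180:390,170:380,::-1]; b=cv2.resize(b,(420,420))
cv2.imwrite("pics/s3.png",np.hstack([a,b]))
q=r.get_obs();print(q["t"],q["position"],q["force"],a.shape)
```

```text
4.525 [ 0.51858243 -0.04512294  0.05900951] [-0.12689286  0.30880639 -0.44918559] (420, 380, 3)
```

View pics/s3.png

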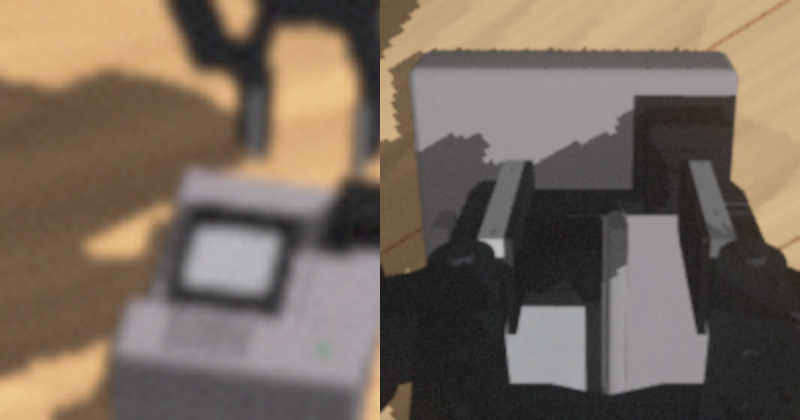

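Still no contact, even though the nominal tip would already be below the key's top. That confirms the offset, so I'll keep going down gently.

jog_arm([
  [0,0,0.02,0,0,0,0.15],
  [0,0,0.016,0,0,0,0.15],
  [0,0,0.012,0,0,0,0.15],
  [0,0,0,0,0,0,0.15],
  [0,0,0,0,0,0,0.15],
])

```text
t: 5.15
position: [0.5183, -0.0452, 0.0467]
tcp_rot: [0.914, 3.006, -0.0]
force: [0.2, 0.4, 0.1]
gripper_width: 0.424
gripper_force: 0.0
```

jog_arm([
  [0,0,0.006,0,0,0,0.15],
  [0,0,0.006,0,0,0,0.15],
  [0,0,0,0,0,0,0.15],
  [0,0,0,0,0,0,0.15],
])

```text
t: 5.65
position: [0.5183, -0.0452, 0.0437]
tcp_rot: [0.914, 3.006, 0.0]
force: [-0.1, -0.1, -0.9]
gripper_width: 0.423
gripper_force: 0.0
```

jog_arm([
  [0,0,0.006,0,0,0,0.15],
  [0,0,0,0,0,0,0.15],
  [0,0,0,0,0,0,0.15],
])

```text
t: 6.02
position: [0.5185, -0.0451, 0.0423]
tcp_rot: [0.914, 3.005, 0.0]
force: [-0.4, 0.1, 2.2]
gripper_width: 0.424
gripper_force: 0.8
```

Contact came at TCP z 0.0423, as predicted. Next I'll press about 6 mm further, slowly.

jog_arm([
  [0,0,0.004,0,0,0,0.15],
  [0,0,0.004,0,0,0,0.15],
  [0,0,0.004,0,0,0,0.15],
  [0,0,0,0,0,0,0.15],
  [0,0,0.004,0,0,0,0.15],
  [0,0,0.004,0,0,0,0.15],
  [0,0,0.004,0,0,0,0.15],
  [0,0,0,0,0,0,0.15],
  [0,0,0,0,0,0,0.15],
  [0,0,0,0,0,0,0.15],
])

```text
t: 7.28
position: [0.518, -0.0451, 0.036]
tcp_rot: [-0.914, -3.005, 0.0]
force: [-2.4, 2.5, 3.1]
gripper_width: 0.424
gripper_force: 3.0
```

Run:
```python
from h import *
from workcell import r, viewer
import cv2
c=viewer.capture("scene");w=viewer.capture("wrist")
a=cv2.resize(c["pixels"][190:260,230:330,::-1],None,fx=6,fy=6,interpolation=cv2.INTER_CUBIC)[:,60:440]
b=w["pixels"][180:390,170:380,::-1]; b=cv2.resize(b,(420,420))
cv2.imwrite("pics/s4.png",np.hstack([a,b]))
q=r.get_obs();print(q["t"],q["position"],q["force"],q["ft_torque"])
```

```text
7.375 [ 0.51803916 -0.04510097  0.03606553] [-1.05021938  3.0704667   2.80510126] [ 0.9821759   0.59430729 -0.09460938]
```

View pics/s4.png

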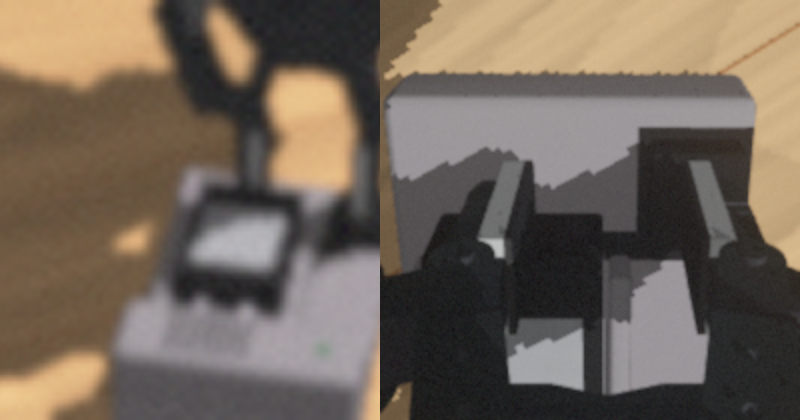

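The pack has popped and rests on the apron finger, pushing it about 3 N toward charger −x. A gap has opened at the rear housing, and the key is about 6.5 mm down. I'll press 1.2 mm more for margin.

jog_arm([
  [0,0,0.0025,0,0,0,0.15],
  [0,0,0.0025,0,0,0,0.15],
  [0,0,0,0,0,0,0.15],
  [0,0,0,0,0,0,0.15],
  [0,0,0,0,0,0,0.15],
  [0,0,0,0,0,0,0.15],
])

```text
t: 8.12
position: [0.518, -0.0451, 0.035]
tcp_rot: [-0.914, -3.005, 0.0]
force: [-3.1, 3.2, 5.0]
gripper_width: 0.422
gripper_force: 3.7
```

Run:
```python
from workcell import r, workorder
q=r.get_obs();print(q["t"],q["position"],q["force"])
f=q["force"]
if f[2]>1.5 and (-.83*f[0]+.55*f[1])>1: print(workorder.job_done())
```

```text
8.125 [ 0.51799632 -0.04514447  0.03503629] [-3.05156659  3.18687356  4.95268599]
the job is handed in; nothing more can be done
None
```

I released the pack and handed the job in at about 8.1 s, though it returned no verdict: one finger holds the key about 8 mm down (about 5 N), the other has stopped the popped pack (about 4 N), and I touched nothing else.

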